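Open the oven cleaner: press-and-turn safety cap off the jar

TASK

Open the jar of oven cleaner in the bottle caddy: press its wide ribbed safety cap gently down against the spring and, keeping it pressed, turn it anticlockwise bit by bit, feeling for the place where it comes free; never force it, neither down, round nor up. Lift it off and set it down, closed top up, in the shallow drip tray without dropping it, with the jar left standing in its bay and the other things on the bench undisturbed.

Things in the scene. Friction and masses are not known exactly. Their poses are not given: they have to be found in the camera images.
- cap: The jar's press-and-turn safety cap: grey plastic, round, 56 mm diameter, 36 mm tall, 50 g, ribbed skirt, flat closed top. Origin at the centre of its open underside (skirt's lower edge), z up through the top. Locked on the jar it sits 164 mm above the jar's origin. Not pressed, it idles through 60 deg between two walls and starts anywhere in that play; its yaw tells nothing.
- cap_top (a point): Centre of the cap's flat top, 36 mm above the cap's origin. A sprung liner inside pushes the locked cap up with about 7 N; pushed down 4.5 mm (11.5 N) it clears the locking teeth; at 6.5 mm (13.5 N) it stops dead and the force rises steeply. More than 60 N in all between cap and jar (pressing, turning against a wall) breaks the closure.
- jar: Oven-cleaner jar: white plastic, square 92 mm body 128 mm tall, sloping shoulder up to 148 mm, round 38 mm neck up to 187.5 mm; about 0.9 kg; stands loose in a bay of the caddy with 1.3 mm play all round. Origin at the centre of its underside, z up. 200 mm tall with the cap, whose skirt ends 16 mm above the shoulder (9.5 mm when fully pressed).
- jar_mouth (a point): Centre of the jar's mouth, 187.5 mm above its origin, inside the cap. Kept pressed, the cap comes free after 28 to 84 deg anticlockwise (from above), differing each time. The free place is 10 deg wide, then a hard stop: turn in steps of 5 to 8 deg and ease up after each. Free, the cap rises 4 mm above locked height and lifts off; else it hooks on the teeth and would lift the jar.
- caddy: Stainless two-bay bottle caddy bolted to the bench: 100.5 (x) x 198 (y) mm, walls 3 mm thick and 50 mm high, floor 3 mm thick, bays 94.5 mm square centred at y = +48.75 and -48.75 mm. Origin at the centre of its underside on the bench, z up.
- rinse_bottle: The other bottle in the caddy, not to be opened: same square 92 mm white body but lower (156 mm tall), with a small plain 33 mm cap; 0.7 kg. Origin at the centre of its underside. Bystander.
- tray: Shallow aluminium drip tray, fixed on the bench, empty: 170 (x) x 210 (y) mm outside, rim 18 mm high (20.8 mm with its bead), walls and floor 3 mm thick. Origin at the centre of its underside, z up.
- scrub_brush: Wooden scrubbing brush on its bristles, 190 x 50 x 42 mm, between caddy and tray. Origin at the centre of its underside. Bystander.
- bowl: Stainless mixing bowl, 190 mm wide, 70 mm high, at the far side. Origin under its centre. Bystander.
- spray_bottle: Trigger spray bottle, 72 mm diameter, 205 mm tall, at the far right. Origin under its centre. Bystander.
- jug: Stainless measuring jug with handle, 100 mm wide, 120 mm high, at the far left. Origin under its centre. Bystander.
- scraper: Bench scraper lying flat near the arm, steel blade and wooden grip, about 85 x 120 x 18 mm. Origin on the bench near its grip. Bystander.
Not all that is in view belongs to the job. Several things have the shape of the cap; the one meant has the colours described above. What is shaped like the jar but blue is not meant.

How it is judged:
On the way, in this order (a step that is already met when the one before it is completed fails the run):
1. the cap is pressed down on the jar, at least 3.5 mm against its spring (z of cap_top in the frame of jar below 0.1965 m), for 0.1 s.
2. the cap is lifted clear of the jar's neck (z of cap_top in the frame of jar above 0.23 m), for 0.1 s.
At the end, for the whole second after the job is handed in: The cap stands at rest and let go on the tray's floor, closed top up (within 0.1 rad, inside the rim); the jar stands upright (0.05 rad) on the floor of its bay, within 10 mm of where it was (x of cap in the frame of tray between -0.06 and 0.06 m and y of cap in the frame of tray between -0.08 and 0.08 m and z of cap in the frame of tray below 0.006 m and angle between cap's own z axis and vertical below 0.1 rad and linear speed of cap below 0.02 m/s and angle between jar's own z axis and vertical below 0.05 rad and z of jar in the frame of caddy below 0.008 m and distance of jar from where it was at the start of the episode below 0.01 m and contact force between the fingers and cap below 0.1 N); the robot touches nothing.
It fails at once if the cap is forced: more than 60 N between cap and jar (contact force between cap and jar above 60 N).
It fails at once if the jar is pulled more than 12 mm up out of its bay, or tipped by more than 0.15 rad (z of jar in the frame of caddy above 0.015 m or angle between jar's own z axis and vertical above 0.15 rad).
It fails at once if the cap is dropped: let go over the bench or tray and falling faster than 0.6 m/s (height (world z) of cap below 0.13 m and contact force between the fingers and cap below 0.01 N and linear speed of cap above 0.6 m/s).
It fails at once if a bystander is moved by more than 30 mm (distance of any of rinse_bottle, scrub_brush, bowl, spray_bottle, jug, scraper from where it was at the start of the episode above 0.03 m).
It also fails if it takes over 72 s, if anything falls off the work surface, if the arm or the gripper's body presses on something with over 40 N, if the wrist force passes 120 N, or if a joint passes its speed limit or range.

ROBOT

A 7-joint arm with a two-finger parallel gripper is mounted at the origin on the work surface. World frame = base frame: x ahead of the robot, y to its left, z up, the work surface at z = 0. Lengths are in m, angles in rad, forces in N, time in s.
With the tool pointing down it reaches from about 0.425 to 0.825 m from the base axis. Payload 3.6 kg.
Tool frame: the origin (TCP) lies midway between the tips of the shut fingers; the grasp point (between the pads) lies 19 mm behind it; z points along the fingers, y is the direction in which the jaws open and shut (so a half turn about z gives the same grasp; the last joint's range is limited). The gripper opens to 93 mm and grips with 3 to 60 N. Pads are 15 mm wide; open, the fingers measure 128 mm over their backs; the gripper's body (75 mm by 188 mm) begins 65 mm behind the grasp point.
Start: joints at [1.262, 0.615, -0.013, 1.423, 0.008, 1.103, -0.04], TCP at [0.181, -0.624, 0.219] pointing down, gripper open.
Joint ranges: [-3.12, 3.12], [-0.3, 2.06], [-1.34, 1.32], [0.26, 2.42], [-1.36, 4.5], [0.01, 1.98], [-2.84, 2.84]. Speed limits (rad/s): [2.79, 2.79, 3.14, 3.14, 3.14, 3.14, 3.14].

INTERFACE

Orientations are given as a unit quaternion [w, x, y, z].
In Python, from station import r gives the robot as it stands.
- The arm moves only by the shell command python3 -m handwheel 'ROWS' [FORCE]. ROWS is a JSON object of lists of equal length, an entry for each row: "delta_rot": the turn, a rotation vector about the tool's x, y, z in rad, a list of three; "translation": the shift along the tool's x, y, z in mm, a list of three; "jaw": the finger opening in mm, from 0 to 93. In form: {"delta_rot": [[wx, wy, wz], ...], "translation": [[tx, ty, tz], ...], "jaw": [jaw, ...]}. A call has 1 to 12 rows; each row shifts and turns the commanded pose from where the row before left it, along the tool's axes as they then stand; what a row does not reach is not made up. A row lasts 1/8 s, in which the tool goes at most 62.5 mm and 10.7 degrees, less where a joint would pass 70% of its speed; a pose out of reach is approached as far as the arm can. A call is refused whole if a number of a shift passes 62.5 or a number of a turn 0.188, either way. A call with a gripper value outside its range is refused whole. The fingers move at their own pace and stop on an object; FORCE is the grip in N (left out, the last holds). Time passes only in rows, so rows that do not move let the fingers close. It gives the time, the measured TCP pose, the force and the opening at its end, in the units of the state.
- r.observe(): the state, without advancing time (a new reading comes with each control period).
- r.get_image(name): name is "side" or "top" or "wrist"; returns a dict with "frame" (480x640x3 uint8, red, green, blue), "depth" (480x640 float32, m along the optical axis (not along the pixel's ray), 0 where there is no reading), "fx", "fy", "cx", "cy" (pixels), "k1" (the pictures are not rectified: a ray, as slopes to the right and down, at radius r is drawn at 1 + k1 r^2 times it, then the intrinsics apply), "R" (3x3) and "t" (3): a world point X has camera coordinates R X + t. Camera axes: x right, y down, z forward; pixel columns grow to the right and rows downward; lengths in m; the calibration is good to about 2 mm. A picture is of the moment at which its call begins.
- r.close_job(): hands the job in, once; it reports no verdict.
The state is a dict: "clock": time; "q": joint angles; "joint_velocities": joint speeds; "joint_efforts": joint torques, N m; "tool_pos": TCP position; "eef_rot": TCP orientation; "force": force on the tool from outside, world axes, zero at the start; "wrist_torque": the same for the moment, N m; "finger_gap": finger opening in m.
Only numpy, scipy, OpenCV 4.12 (cv2) and the standard library are available. Lean on these libraries where they do the work, as an engineer would, in place of code of your own. Each camera call takes 0.05 s, during which the arm holds its last target. There are 200 camera calls.

## Working session

There is one attempt and no reset: what is moved stays moved. The work goes in short steps, Python scripts to look and compute and a shell command to move; the robot and the scene stay as the last step left them, time stands still between calls to the robot, and variables do not carry over. Pictures are saved under pics/ and viewed, on a budget of 10 in all, crops included, one or two more only if the job needs it, and the job is handed in when it is done.

```bash
ls; mkdir -p pics
python3 - <<'E'
from station import r
import cv2,numpy as np
print(r.observe())
for n in ["top","side"]:
    d=r.get_image(n); cv2.imwrite(f"pics/{n}0.png",d["frame"][:,:,::-1]); np.savez(f"pics/{n}0.npz",**d)
    print(n,d["fx"],d["fy"],d["cx"],d["cy"],d["k1"],d["R"],d["t"])
E
```

```text
pics
{'clock': 0.0, 'q': array([ 1.26245884,  0.61587414, -0.0126386 ,  1.42490206,  0.00810908,
        1.10338247, -0.04038737]), 'joint_velocities': array([ 1.16785664e-04,  2.74013613e-04,  9.16564937e-04, -8.04153331e-05,
        6.00655033e-05, -1.35712432e-03,  1.42615277e-03]), 'joint_efforts': array([-2.03651380e-04, -4.58936477e+01,  2.09036954e-01, -1.65744638e+01,
       -6.09870837e-02,  2.04709300e-02,  2.36690321e-04]), 'tool_pos': array([ 0.18057653, -0.6235896 ,  0.21750932]), 'eef_rot': array([-1.24317175e-03,  9.90079466e-01,  1.40502915e-01, -1.91975970e-04]), 'force': array([ 0.1581846 , -0.34274506,  0.06328554]), 'wrist_torque': array([-0.02606725, -0.01778687, -0.01163997]), 'finger_gap': 0.09303815831066095}
top 522.3980352560004 522.3980352560004 321.2970396622431 233.71372981251068 -0.06466949038958973 [[-0.02113866 -0.9996726   0.01441684]
 [-0.9925255   0.0192496  -0.1205097 ]
 [ 0.12019273 -0.0168565  -0.99260746]] [-0.05858934  0.6087081   1.1893864 ]
side 461.82225353249635 461.82225353249635 312.3381640472054 236.3523883627893 -0.0040685265204796215 [[-0.68427853 -0.72919814  0.00574153]
 [-0.52649508  0.48858396 -0.69576479]
 [ 0.50454517 -0.47911979 -0.71824675]] [0.35753839 0.44292432 0.90858961]
```

View pics/top0.png

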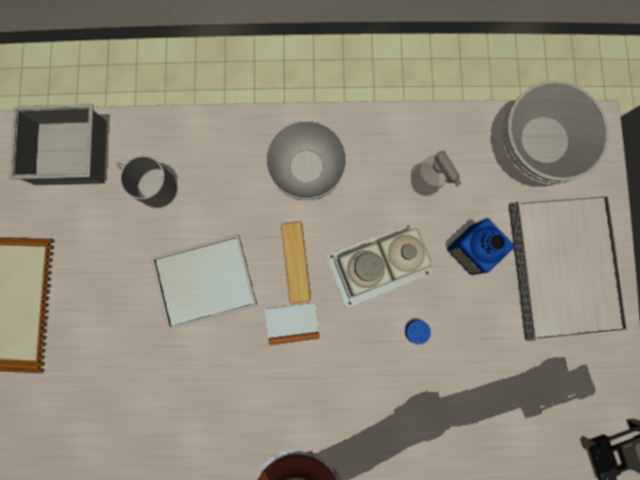

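View pics/side0.png

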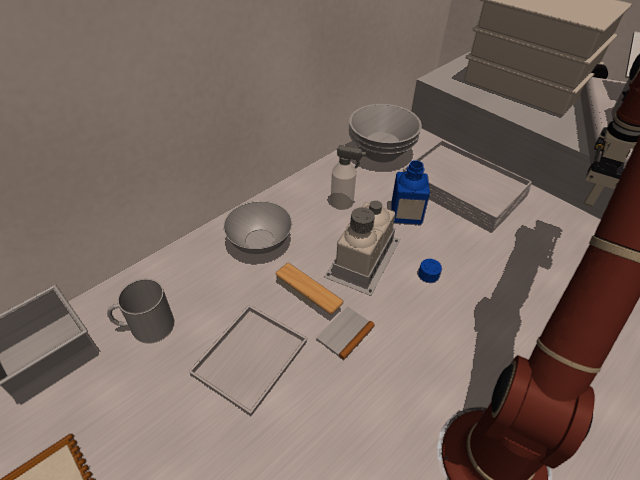

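```bash
cat > h.py <<'E'
import numpy as np,cv2
from scipy.optimize import brentq
def ray(d,u,v):
    a=np.array([(u-d["cx"])/d["fx"],(v-d["cy"])/d["fy"]]); s=a.copy(); 
    for _ in range(30): s=a/(1+d["k1"]*(s@s))
    R=np.array(d["R"]);t=np.array(d["t"])
    return -R.T@t, R.T@np.array([s[0],s[1],1.])
def atz(d,u,v,z):
    c,w=ray(d,u,v); return c+w*(z-c[2])/w[2]
def cloud(d):
    v,u=np.mgrid[0:480,0:640]; a=np.stack([(u-d["cx"])/d["fx"],(v-d["cy"])/d["fy"]],-1); s=a.copy()
    for _ in range(30): s=a/(1+d["k1"]*(s**2).sum(-1,keepdims=True))
    z=d["depth"]; P=np.dstack([s*z[...,None],z]); return (P-np.array(d["t"]))@np.array(d["R"])
E
python3 - <<'E'
import numpy as np,cv2
from h import *
d=dict(np.load("pics/top0.npz")); P=cloud(d)
m=d["depth"]>0
def box(u0,u1,v0,v1,z0,z1):
    s=P[v0:v1,u0:u1]; k=m[v0:v1,u0:u1]&(s[...,2]>z0)&(s[...,2]<z1); return s[k]
c=box(330,400,235,300,.19,.215); print("cap",len(c),c.mean(0),(c.max(0)+c.min(0))/2,np.ptp(c,axis=0),np.median(c[:,2]))
print("mincircle",cv2.minEnclosingCircle(c[:,:2].astype(np.float32)))
b=box(385,430,230,280,.14,.175); print("rinse",(cv2.minEnclosingCircle(b[:,:2].astype(np.float32))),np.median(b[:,2]))
t=box(145,265,225,335,.013,.03); print("tray",len(t),cv2.minAreaRect(t[:,:2].astype(np.float32)))
print([atz(d,u,v,.0208) for u,v in[(155,260),(239,237),(256,304),(170,325)]])
print("captop px",atz(d,369,265,.203))
I=d["frame"][200:330,300:460,::-1]
cv2.imwrite("pics/crop1.png",cv2.resize(I,None,fx=5,fy=5*130/130*0.9,interpolation=cv2.INTER_CUBIC)[:600])
E
```

```text
cap 602 [ 0.51856152 -0.16263874  0.2022414 ] [ 0.51912528 -0.16262238  0.19894171] [0.0550849  0.05438207 0.01754647] 0.2024054520339053
mincircle ((0.5189990401268005, -0.16291935741901398), 0.028171472251415253)
rinse ((0.5521063804626465, -0.25504443049430847), 0.01670260541141033) 0.15786770439002218
tray 797 ((0.5022739171981812, 0.21092310547828674), (0.1759456843137741, 0.21673932671546936), 14.195871353149414)
[array([0.55427643, 0.32430128, 0.0208    ]), array([0.6053136 , 0.12452186, 0.0208    ]), array([0.44654301, 0.08524963, 0.0208    ]), array([0.401309 , 0.2870375, 0.0208   ])]
captop px [ 0.52187328 -0.16301011  0.203     ]
```

View pics/crop1.png

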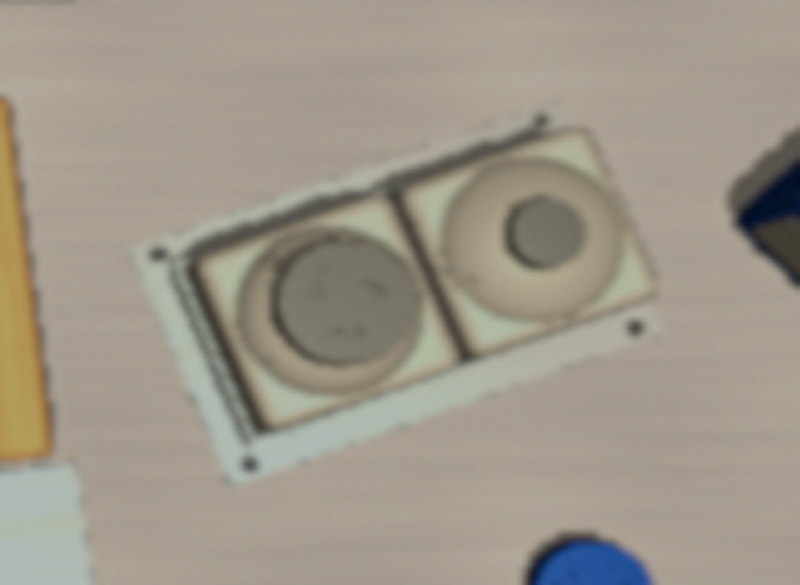

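```bash
python3 -m handwheel '{"delta_rot":[[0,0,0],[0,0,0],[0,0,0],[0,0,0],[0,0,0],[0,0,0],[0,0,0],[0,0,0],[0,0,0],[0,0,0],[0,0,0],[0,0,0]],"translation":[[0,0,-45],[41,-31.5,0],[41,-31.5,0],[41,-31.5,0],[41,-31.5,0],[41,-31.5,0],[41,-31.5,0],[41,-31.5,0],[41,-31.5,0],[41,-31.5,0],[41,-31.5,0],[41,-31.5,0]],"jaw":[93,93,93,93,93,93,93,93,93,93,93,93]}' 40
cat > st.py <<'E'
from station import r
import numpy as np
from scipy.spatial.transform import Rotation as Ro
np.set_printoptions(precision=4,suppress=True)
def st(target=None):
    o=r.observe(); w,x,y,z=o["eef_rot"]; R=Ro.from_quat([x,y,z,w]).as_matrix()
    print("t",o["clock"],"q",o["q"],"pos",o["tool_pos"],"F",o["force"],"T",o["wrist_torque"],"gap",o["finger_gap"])
    print("tilt z",R[:,2],"yaw x",np.degrees(np.arctan2(R[1,0],R[0,0])))
    if target is not None: print("delta tool mm",R.T@(np.array(target)-o["tool_pos"])*1000)
    return o,R
E
python3 -c "
from st import *
st([.519,-.163,.26])"
```

```text
clock: 1.6
tool_pos: [0.5181, -0.1647, 0.2633]
eef_rot: [-0.0, 0.99, 0.14, -0.0]
force: [0.7, -0.8, -0.0]
finger_gap: 0.0933
t 1.6 q [ 0.3583  0.409  -0.1333  1.6644  0.0603  1.0729 -1.0822] pos [ 0.5181 -0.1647  0.2633] F [ 0.6931 -0.7828 -0.0288] T [-0.0541 -0.0091 -0.0649] gap 0.0933388473473774
tilt z [-0.0008  0.0001 -1.    ] yaw x 16.135888073931724
delta tool mm [ 1.3393 -1.3835  3.3351]
```

Run:
```python
from st import *
from h import *
d=r.get_image("wrist"); cv2.imwrite("pics/w1.png",d["frame"][:,:,::-1]); np.savez("pics/w1.npz",**d)
P=cloud(d); k=(d["depth"]>0)&(abs(P[...,2]-.203)<.006)&(np.hypot(P[...,0]-.519,P[...,1]+.163)<.04)
c=P[k]; print(len(c),cv2.minEnclosingCircle(c[:,:2].astype(np.float32)),c.mean(0)); v,u=np.nonzero(k); print(u.min(),u.max(),v.min(),v.max())
```

```text
6142 ((0.5215632319450378, -0.16183346509933472), 0.02848822996020317) [ 0.523  -0.1614  0.2041]
276 365 206 293
```

View pics/w1.png

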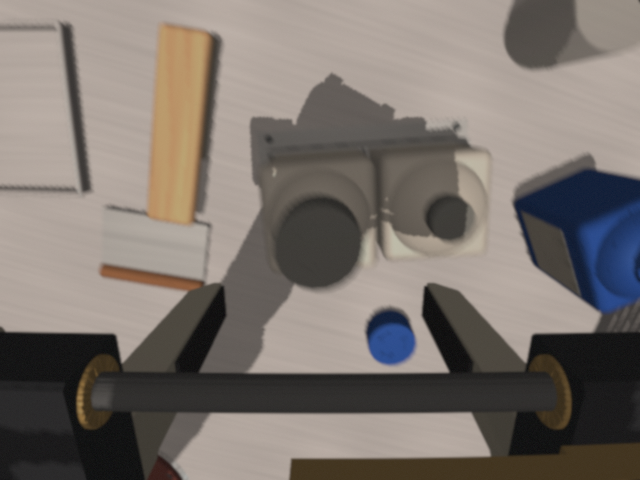

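```bash
python3 -m handwheel '{"delta_rot":[[0,0,0],[0,0,0],[0,0,0],[0,0,0],[0,0,0],[0,0,0],[0,0,0],[0,0,0],[0,0,0],[0,0,0]],"translation":[[2.4,-1.6,23],[0,0,25],[0,0,25],[0,0,20],[0,0,0],[0,0,0],[0,0,0],[0,0,0],[0,0,0],[0,0,0]],"jaw":[93,93,93,93,93,50,50,50,50,50]}' 5
python3 -c "
from st import *
st([.520,-.1625,.17])"
```

```text
clock: 2.9
tool_pos: [0.5193, -0.1628, 0.1709]
eef_rot: [-0.001, 0.99, 0.141, -0.0]
force: [-1.1, 2.6, 3.0]
finger_gap: 0.0565
t 2.9 q [ 0.349   0.5079 -0.1271  1.791   0.0806  0.8485 -1.1037] pos [ 0.5193 -0.1628  0.1709] F [-1.0981  2.6282  2.9551] T [ 0.4398  0.2149 -0.0037] gap 0.0564554361700859
tilt z [-0.0004  0.0014 -1.    ] yaw x 16.19524497801266
delta tool mm [ 0.739  -0.061   0.9201]
```

```bash
python3 -m handwheel '{"delta_rot":[[0,0,0],[0,0,0],[0,0,0]],"translation":[[0,-0.8,0],[0,0,0],[0,0,0]],"jaw":[50,50,50]}' 5
python3 -c "
from st import *
st()"
```

```text
clock: 3.28
tool_pos: [0.5193, -0.1627, 0.1709]
eef_rot: [-0.0, 0.99, 0.141, 0.0]
force: [-1.1, 2.4, 3.1]
finger_gap: 0.0561
t 3.275 q [ 0.3481  0.5075 -0.1263  1.7918  0.0811  0.8472 -1.105 ] pos [ 0.5193 -0.1627  0.1709] F [-1.0566  2.4147  3.0783] T [ 0.5445  0.2888 -0.0145] gap 0.056112762112643925
tilt z [ 0.0002  0.0005 -1.    ] yaw x 16.16047602945031
```

```bash
python3 -m handwheel '{"delta_rot":[[0,0,0],[0,0,0],[0,0,0]],"translation":[[0,-1.5,0],[0,0,0],[0,0,0]],"jaw":[50,50,50]}' 5
python3 -c "
from st import *
st()"
```

```text
clock: 3.65
tool_pos: [0.5192, -0.1625, 0.1709]
eef_rot: [0.001, 0.99, 0.14, 0.0]
force: [-0.5, -0.7, 1.6]
finger_gap: 0.0561
t 3.65 q [ 0.3463  0.5066 -0.1253  1.7935  0.0822  0.8451 -1.1074] pos [ 0.5192 -0.1625  0.1709] F [-0.5303 -0.723   1.6413] T [-0.1955  0.0251  0.0407] gap 0.05614828583506483
tilt z [ 0.0011 -0.0011 -1.    ] yaw x 16.120876990216605
```

```bash
python3 -m handwheel '{"delta_rot":[[0,0,0],[0,0,0],[0,0,0],[0,0,0]],"translation":[[0,0,0],[0,0,2],[0,0,2],[0,0,0]],"jaw":[50,50,50,50]}' 40
python3 -c "
from st import *
st()"
```

```text
clock: 4.15
tool_pos: [0.5193, -0.1625, 0.1679]
eef_rot: [0.001, 0.99, 0.14, 0.001]
force: [-1.4, 0.5, 9.7]
finger_gap: 0.0556
t 4.15 q [ 0.3458  0.5101 -0.1248  1.7972  0.0832  0.8375 -1.1084] pos [ 0.5193 -0.1625  0.1679] F [-1.4244  0.4767  9.6929] T [-0.1961  0.3677  0.0809] gap 0.055636541647219075
tilt z [ 0.0015 -0.0013 -1.    ] yaw x 16.114866124285633
```

```bash
python3 -m handwheel '{"delta_rot":[[0,0,0],[0,0,0],[0,0,0]],"translation":[[0,0,1.5],[0,0,1.7],[0,0,0]],"jaw":[50,50,50]}' 40
python3 -c "
from st import *
st()"
```

```text
clock: 4.53
tool_pos: [0.5193, -0.1625, 0.1653]
eef_rot: [0.001, 0.99, 0.14, 0.001]
force: [-3.4, 0.1, 12.6]
finger_gap: 0.0558
t 4.525 q [ 0.3455  0.5134 -0.1244  1.8005  0.084   0.8308 -1.1092] pos [ 0.5193 -0.1625  0.1653] F [-3.3517  0.0992 12.604 ] T [-0.148   0.5789  0.0848] gap 0.055780830902942106
tilt z [ 0.0017 -0.0014 -1.    ] yaw x 16.113033788235203
```

```bash
python3 -m handwheel '{"delta_rot":[[0,0,-0.11],[0,0,-0.11],[0,0,-0.11],[0,0,0],[0,0,0]],"translation":[[0.5,0,0],[0,0,0],[0,0,0],[0,0,0],[0,0,0]],"jaw":[50,50,50,50,50]}' 40
python3 -c "
from st import *
st()"
```

```text
clock: 5.15
tool_pos: [0.5208, -0.1623, 0.1656]
eef_rot: [0.001, 0.954, 0.301, 0.002]
force: [-1.0, -1.0, 11.3]
finger_gap: 0.056
t 5.15 q [ 0.4067  0.5193 -0.2182  1.7963  0.146   0.8372 -0.8404] pos [ 0.5208 -0.1623  0.1656] F [-0.9922 -1.0259 11.2666] T [-0.0273  0.3083  0.045 ] gap 0.05598511441527236
tilt z [ 0.0041 -0.0016 -1.    ] yaw x 35.042189198301166
```

```bash
python3 -m handwheel '{"delta_rot":[[0,0,0],[0,0,-0.11],[0,0,0],[0,0,0],[0,0,0],[0,0,0]],"translation":[[0,0,0.8],[0,0,0],[0,0,0],[0,0,-4],[0,0,-5],[0,0,0]],"jaw":[50,50,50,50,50,50]}' 40
python3 -c "
from st import *
st()"
```

```text
clock: 5.9
tool_pos: [0.5187, -0.1616, 0.1704]
eef_rot: [-0.001, 0.936, 0.353, -0.001]
force: [2.7, -0.8, -9.3]
finger_gap: 0.0558
t 5.9 q [ 0.4287  0.5157 -0.2511  1.7907  0.1626  0.8572 -0.7471] pos [ 0.5187 -0.1616  0.1704] F [ 2.6953 -0.8392 -9.3147] T [-0.4364 -0.6502  0.036 ] gap 0.05580282880790369
tilt z [-0.0018  0.0005 -1.    ] yaw x 41.35423778881196
```

```bash
python3 -m handwheel '{"delta_rot":[[0,0,0],[0,0,0],[0,0,0],[0,0,-0.11],[0,0,0]],"translation":[[0,0,4],[0,0,5],[0,0,0],[0,0,0],[0,0,0]],"jaw":[50,50,50,50,50]}' 40
python3 -c "
from st import *
st()"
python3 -m handwheel '{"delta_rot":[[0,0,0],[0,0,0],[0,0,0]],"translation":[[0,0,-4],[0,0,-3],[0,0,0]],"jaw":[50,50,50]}' 40
```

```text
clock: 6.52
tool_pos: [0.5193, -0.1614, 0.1656]
eef_rot: [0.001, 0.915, 0.404, 0.0]
force: [-4.0, -0.4, 11.9]
finger_gap: 0.0558
t 6.525 q [ 0.4472  0.524  -0.2812  1.7965  0.1873  0.8461 -0.661 ] pos [ 0.5193 -0.1614  0.1656] F [-3.9691 -0.3973 11.9269] T [0.0009 0.8205 0.0867] gap 0.05577821120683525
tilt z [ 0.0008 -0.0008 -1.    ] yaw x 47.70198704108376
clock: 6.9
tool_pos: [0.5191, -0.1619, 0.1711]
eef_rot: [0.0, 0.915, 0.404, -0.0]
force: [-2.6, -1.3, 8.7]
finger_gap: 0.0558
```

```bash
python3 -m handwheel '{"delta_rot":[[0,0,0],[0,0,0]],"translation":[[0,0,-2],[0,0,0]],"jaw":[50,50]}' 40
python3 -m handwheel '{"delta_rot":[[0,0,0],[0,0,0]],"translation":[[0,0,-2],[0,0,0]],"jaw":[50,50]}' 40;python3 -c "
from st import *
st()"
```

```text
clock: 7.15
tool_pos: [0.5191, -0.1619, 0.1722]
eef_rot: [0.0, 0.915, 0.404, -0.0]
force: [-1.8, -1.2, 6.1]
finger_gap: 0.0554
clock: 7.4
tool_pos: [0.519, -0.1619, 0.1737]
eef_rot: [0.0, 0.915, 0.404, -0.0]
force: [-1.5, -1.9, 4.8]
finger_gap: 0.0563
t 7.4 q [ 0.4499  0.5144 -0.2831  1.7862  0.1819  0.8671 -0.656 ] pos [ 0.519  -0.1619  0.1737] F [-1.5281 -1.9257  4.7867] T [-0.4475  0.3971  0.1243] gap 0.05628997796925587
tilt z [-0.0007 -0.0004 -1.    ] yaw x 47.6423312738967
```

```bash
python3 -m handwheel '{"delta_rot":[[0,0,0],[0,0,0],[0,0,0],[0,0,0]],"translation":[[0,0,-2],[0,0,-2],[0,0,-2],[0,0,0]],"jaw":[50,50,50,50]}' 40
python3 -m handwheel '{"delta_rot":[[0,0,0],[0,0,0],[0,0,0],[0,0,0]],"translation":[[0,0,-3],[0,0,-3],[0,0,-3],[0,0,0]],"jaw":[50,50,50,50]}' 40
```

```text
clock: 7.9
tool_pos: [0.5192, -0.161, 0.1797]
eef_rot: [-0.0, 0.915, 0.404, 0.0]
force: [-1.8, -1.9, -1.0]
finger_gap: 0.0558
clock: 8.4
tool_pos: [0.5193, -0.1612, 0.1891]
eef_rot: [-0.0, 0.915, 0.404, 0.0]
force: [-0.9, 1.3, 0.1]
finger_gap: 0.0553
```

```bash
python3 -m handwheel '{"delta_rot":[[0,0,0],[0,0,0],[0,0,0],[0,0,0]],"translation":[[0,0,-15],[0,0,-25],[0,0,-25],[0,0,0]],"jaw":[50,50,50,50]}' 40
python3 - <<'E'
from st import *
import cv2
st([.502,.207,.2])
d=r.get_image("side"); cv2.imwrite("pics/s1.png",cv2.resize(d["frame"][130:330,260:460,::-1],(600,600),interpolation=cv2.INTER_CUBIC))
E
```

```text
clock: 8.9
tool_pos: [0.5215, -0.1618, 0.2566]
eef_rot: [0.002, 0.915, 0.404, 0.003]
force: [-0.1, 0.1, -0.2]
finger_gap: 0.0558
t 8.9 q [ 0.4664  0.4261 -0.3038  1.6721  0.1428  1.0577 -0.6203] pos [ 0.5215 -0.1618  0.2566] F [-0.1112  0.0623 -0.229 ] T [-0.0565 -0.0539 -0.0317] gap 0.05584309095645613
tilt z [ 0.0072 -0.0017 -1.    ] yaw x 47.65536480836803
delta tool mm [ 259.2979 -263.1933   55.7788]
```

View pics/s1.png

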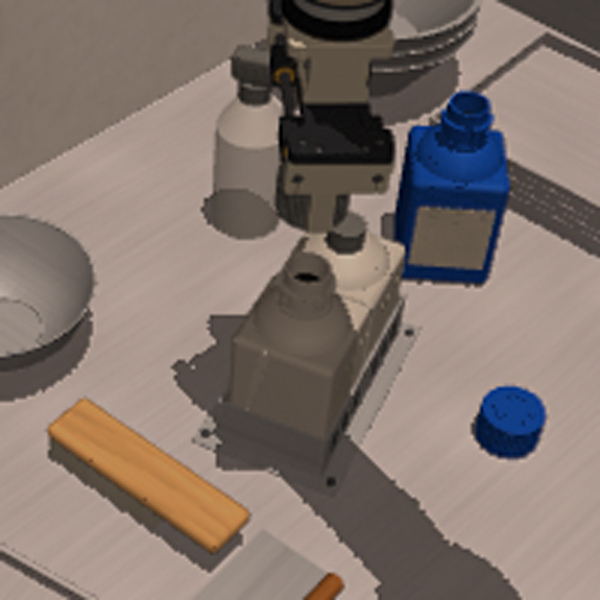

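The open jar stands in its bay (mouth at crop pixel 305,272), and the cap is held between the fingers (around 315,210). I'll carry it to the tray.

```bash
python3 -m handwheel '{"delta_rot":[[0,0,0],[0,0,0],[0,0,0],[0,0,0],[0,0,0],[0,0,0],[0,0,0],[0,0,0],[0,0,0],[0,0,0],[0,0,0]],"translation":[[15,-15,0],[28,-28,0],[28,-29,0],[28,-29,0],[28,-29,0],[28,-29,0],[28,-29,0],[28,-29,0],[28,-28,0],[20,-18,0],[0,0,0]],"jaw":[50,50,50,50,50,50,50,50,50,50,50]}' 40
python3 - <<'E'
from st import *
from h import *
st([.502,.207,.02])
d=r.get_image("side"); P=cloud(d)
k=(d["depth"]>0)&(np.hypot(P[...,0]-.502,P[...,1]-.207)<.05)&(P[...,2]>.22)&(P[...,2]<.32)
v,u=np.nonzero(k); print(u.min(),u.max(),v.min(),v.max())
u0,v0=int(u.mean())-60,int(v.mean())-60
cv2.imwrite("pics/s2.png",cv2.resize(d["frame"][max(0,v0):v0+120,max(0,u0):u0+120,::-1],(600,600),interpolation=cv2.INTER_CUBIC))
E
```

```text
clock: 10.32
tool_pos: [0.4982, 0.2094, 0.2527]
eef_rot: [-0.001, 0.914, 0.406, -0.001]
force: [0.2, -0.8, -1.3]
finger_gap: 0.0557
t 10.325 q [-0.178   0.4336 -0.3842  1.6839  0.1795  1.0605 -1.3522] pos [0.4982 0.2094 0.2527] F [ 0.2169 -0.8228 -1.3027] T [-0.0505 -0.0689  0.0167] gap 0.055652363031299425
tilt z [-0.002   0.0009 -1.    ] yaw x 47.9493930250579
delta tool mm [  0.9234   4.9384 232.6427]
232 255 265 308
```

View pics/s2.png

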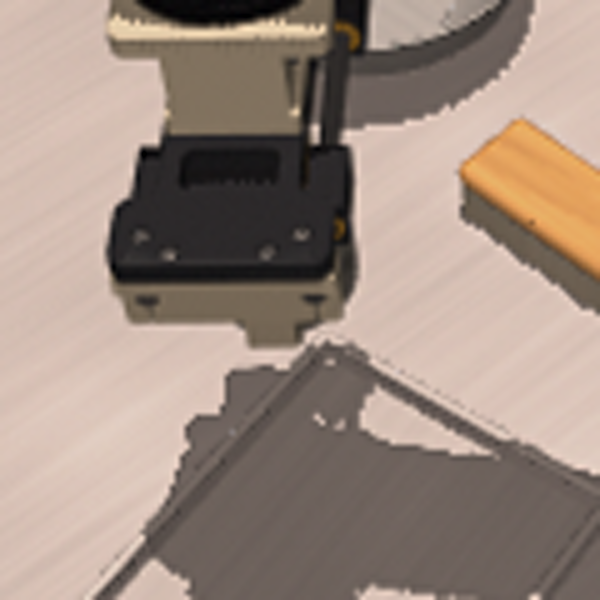

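```bash
python3 -m handwheel '{"delta_rot":[[0,0,0],[0,0,0],[0,0,0],[0,0,0],[0,0,0],[0,0,0],[0,0,0],[0,0,0]],"translation":[[1,4,30],[0,0,45],[0,0,45],[0,0,45],[0,0,35],[0,0,20],[0,0,10],[0,0,0]],"jaw":[50,50,50,50,50,50,50,50]}' 40
python3 -c "
from st import *
st()"
```

```text
clock: 11.38
tool_pos: [0.5031, 0.2038, 0.0234]
eef_rot: [0.0, 0.915, 0.403, -0.001]
force: [-0.3, -0.4, -0.7]
finger_gap: 0.0558
t 11.375 q [-0.2597  0.7356 -0.2582  1.9125  0.3427  0.5373 -1.4911] pos [0.5031 0.2038 0.0234] F [-0.3372 -0.3624 -0.6719] T [-0.0234 -0.0308  0.0346] gap 0.05583999027875907
tilt z [-0.0007 -0.0011 -1.    ] yaw x 47.57316879273528
```

```bash
python3 -m handwheel '{"delta_rot":[[0,0,0],[0,0,0],[0,0,0],[0,0,0],[0,0,0]],"translation":[[0,0,5],[0,0,4],[0,0,3],[0,0,2],[0,0,0]],"jaw":[50,50,50,50,50]}' 40
python3 -m handwheel '{"delta_rot":[[0,0,0],[0,0,0],[0,0,0]],"translation":[[0,0,1.5],[0,0,1],[0,0,0]],"jaw":[50,50,50]}' 40
```

```text
clock: 12.0
tool_pos: [0.5029, 0.2051, 0.0096]
eef_rot: [-0.0, 0.915, 0.404, -0.0]
force: [0.9, -0.5, -0.0]
finger_gap: 0.0558
clock: 12.38
tool_pos: [0.5029, 0.2051, 0.0071]
eef_rot: [-0.0, 0.915, 0.404, -0.0]
force: [0.3, -0.7, 0.1]
finger_gap: 0.0559
```

```bash
python3 -m handwheel '{"delta_rot":[[0,0,0],[0,0,0],[0,0,0]],"translation":[[0,0,1],[0,0,0.5],[0,0,0]],"jaw":[50,50,50]}' 40
```

```text
clock: 12.75
tool_pos: [0.503, 0.2052, 0.0068]
eef_rot: [0.0, 0.915, 0.404, 0.0]
force: [-2.1, -0.7, 7.2]
finger_gap: 0.0559
```

```bash
python3 -m handwheel '{"delta_rot":[[0,0,0],[0,0,0],[0,0,0],[0,0,0],[0,0,0],[0,0,0],[0,0,0],[0,0,0],[0,0,0]],"translation":[[0,0,-1],[0,0,0],[0,0,0],[0,0,0],[0,0,0],[0,0,-10],[0,0,-40],[0,0,-55],[0,0,-55]],"jaw":[50,62,75,85,85,85,85,85,85]}' 10
python3 -m handwheel '{"delta_rot":[[0,0,0],[0,0,0],[0,0,0],[0,0,0]],"translation":[[0,0,-50],[0,0,-40],[0,0,0],[0,0,0]],"jaw":[85,85,85,85]}'
python3 - <<'E'
from st import *
from h import *
st()
for n in ["top","side"]:
    d=r.get_image(n); np.savez(f"pics/{n}9.npz",**d); P=cloud(d); m=d["depth"]>0
    k=m&(np.hypot(P[...,0]-.502,P[...,1]-.206)<.06)&(P[...,2]>.028)&(P[...,2]<.06)
    c=P[k]
    if len(c):
        t=c[c[:,2]>.034]; A=np.c_[t[:,:2],np.ones(len(t))]; print(n,len(c),c.mean(0),"top z",np.median(c[:,2]),"plane",np.linalg.lstsq(A,t[:,2],rcond=None)[0])
d=dict(np.load("pics/side9.npz")); cv2.imwrite("pics/s9.png",d["frame"][:,:,::-1])
E
```

```text
clock: 13.88
tool_pos: [0.5027, 0.205, 0.1689]
eef_rot: [-0.0, 0.915, 0.404, 0.0]
force: [0.8, 0.3, -0.7]
finger_gap: 0.0854
clock: 14.38
tool_pos: [0.5023, 0.2046, 0.2563]
eef_rot: [0.0, 0.915, 0.404, -0.001]
force: [0.3, 0.3, -0.6]
finger_gap: 0.0849
t 14.375 q [-0.1625  0.4342 -0.3935  1.673   0.1849  1.0724 -1.3509] pos [0.5023 0.2046 0.2563] F [ 0.318   0.2734 -0.5773] T [-0.0517 -0.0452 -0.0429] gap 0.08493089972602234
tilt z [-0.001  -0.0008 -1.    ] yaw x 47.662088584396336
top 473 [0.5013 0.2047 0.0379] top z 0.03800743010474135 plane [-0.0182  0.003   0.0468]
side 485 [0.5024 0.2082 0.0379] top z 0.03826013395955468 plane [ 0.0026 -0.0043  0.038 ]
```

View pics/s9.png

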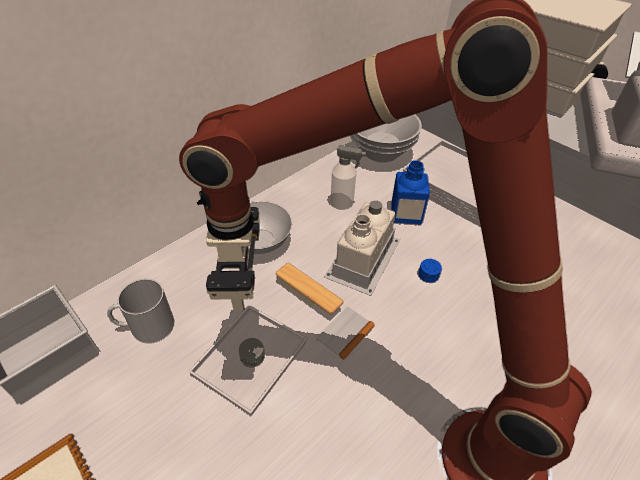

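The cap sits flat in the tray at (252,351). The jar stands open in its bay at (363,228), and nothing else has shifted. I'm handing in.

```bash
python3 -c "
from station import r
print(r.close_job())"
```

```text
the job is handed in; nothing more can be done
None
```

The jar is open, its cap is in the drip tray closed top up, and the job was handed in at about 14.5 s. The hand-in gives no verdict, so success rests on my own checks.

- **Opening:** I gripped the cap and pressed it about 5 mm at 12–13 N, then turned it anticlockwise. The first ease-up, after about 25 deg, still hooked with a 9 N pull. At about 31.5 deg the cap rose freely with no pull, so I lifted it off.
- **Placing:** I carried the cap to the tray, set it down until it touched (7 N), let go and raised the gripper.
- **Final checks:**
  - **Cap:** it is at about (0.502, 0.206) m, with the tray centre at about (0.502, 0.207). Its top is at z ≈ 0.038 m where 0.039 was expected, and its tilt is at most 0.02 rad.
  - **Jar and other items:** in the last side view the jar stands upright in its bay and the other things look undisturbed. I judged both by eye and did not measure the jar's position again.
  - **Gripper:** it is clear, 0.256 m up, with only about 0.7 N of residual reading.
- **Disagreements:** the top and wrist cameras differed by about 2.5 mm on where the cap was at first, so I used the average. The 9 N reading was harder than I meant to pull. The jar was loaded at about its own weight then, but the tool's height showed it had not lifted.

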